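Set a board against the orange flip stop

TASK

Get the wooden board ready to be sawn to length on the crosscut station, by pushing only: never lift it. Flip the orange stop down over the front of the fence and leave the blue stop parked up; push the board over towards the fence so that it lies flat with its pencil-marked face up, and slide it flush against the fence with its end against the side of the orange stop that faces the saw slot. Leave the rest of the bench as it is.

Things in the scene. Friction and masses are not known exactly. Their poses are not given: they have to be found in the camera images.
- station: Crosscut station fixed to the bench: plywood base 18 mm thick (top at z = 0.018) with an aluminium fence, its top at z = 0.054. Origin on the bench (z = 0) below the saw slot, in the plane of the fence's front face. x points from the robot's side into the fence, y along the fence to the left, z up. The fence fills x 0 to +0.030, y -0.17 to +0.17; the base x -0.150 to +0.055, y -0.18 to +0.18.
- slot (a point): The saw slot where it meets the fence, on top of the base: a thin dark line squarely across the base (along the station's x) and a 3 mm gap in the fence, at the middle of the station.
- stop_orange: Dark steel saddle of the orange flip stop, clamped immovably on the fence, left or right of the saw slot (113 to 133 mm from it). Axes as the station's; origin on the bench (z = 0) below the stop's middle, in the plane of the fence's face. Cheeks up to z = 0.074; hinge pin along y at x = +0.012, z = 0.066. A clamp knob sticks out behind the fence to x = +0.045, z 0.03 to 0.05.
- stop_orange_arm (a joint): Hinge of the orange L-shaped arm, rad: 0 = fully down, 2.75 = fully back. It starts parked (2.45 to 2.75), leaning back over the fence, up to z = 0.13 and to stop x = +0.055. About 0.2 N of friction at the tip holds it there; pushed at its rear side, from behind the fence towards the robot, to below about 1.6, it falls down by its own weight (90 g) and stays.
- stop_orange_tip (a point): Middle of the underside of the orange arm's foot: at the very top when parked, 4 mm above the base when down. The foot is 16 mm wide along the fence (8 mm either side of the stop's origin) and when down fills stop x -0.032 to -0.002, z 0.022 to 0.070, in front of the fence, so that a board's end meets it.
- stop_blue: Saddle of the blue flip stop, like the orange one, clamped on the other side of the saw slot.
- stop_blue_arm (a joint): Hinge of the blue arm, like the orange one's; it starts parked (2.45 to 2.75) and must stay so.
- blank: Brown wooden board, about 140 g, loose. It starts standing on a long edge on the base, roughly parallel to the fence and 105 to 120 mm before it: 20 mm thick along its x, 140 mm long along its y, 70 mm high along its z. Origin at the middle of that edge. Its -x face, to the robot, bears a pencilled loop; tipped over to the fence it lies with -x up and z pointing at the fence.
- blank_mid (a point): Centre of the board.
- blank_foot (a point): Middle of the edge on which the board stands at the start.
- offcut_0: Wood offcut 45 x 90 x 28 mm, loose, to the left of the station. Bystander.
- sanding_block: Brown sanding block 63 x 110 x 31 mm, loose, to the left of the station. Bystander.
- offcut_1: Wood offcut 40 x 62 x 40 mm, loose, to the right, near the front edge of the bench. Bystander.
- chisel: Chisel with wooden handle, 225 mm, lying loose behind the station. Bystander.

How it is judged (in metres and radians):
At the end, for the whole second after the job is handed in: The orange arm is fully down (below 0.06 rad), the blue one still parked (above 2.3 rad). The board lies flat on the base, pencilled face up, at rest, parallel to the fence within 0.03 rad, its long edge within 3 mm of the fence and its end within 3 mm of the orange arm, on the saw slot's side (value of joint stop_orange_arm below 0.06 rad and value of joint stop_blue_arm above 2.3 rad and angle between blank's own x axis and vertical above 3.08 rad and height (world z) of blank_mid below 0.031 m and x of blank_mid in the frame of station between -0.038 and -0.032 m and angle between the y axis of blank and the y axis of station, either way round below 0.03 rad and (y of blank_mid in the frame of stop_orange between 0.075 and 0.081 m or y of blank_mid in the frame of stop_orange between -0.081 and -0.075 m) and y of blank_mid in the frame of station between -0.07 and 0.07 m and linear speed of blank below 0.01 m/s); the robot touches nothing.
It fails at once if the board is lifted off the station's base (height (world z) of blank_mid above 0.068 m or height (world z) of blank_foot above 0.045 m).
It fails at once if the blue stop is flipped out of its parked position (value of joint stop_blue_arm below 2 rad).
It fails at once if a loose bystander is moved by more than 2 cm (distance of any of offcut_0, sanding_block, offcut_1, chisel from where it was at the start of the episode above 0.02 m).
It also fails if it takes over 59 s, if anything falls off the work surface, if the arm or the gripper's body presses on something with over 40 N, if the wrist force passes 120 N, or if a joint passes its speed limit or range.

ROBOT

A 7-joint arm with a two-finger parallel gripper is mounted at the origin on a cart in front of the work surface, level with it; the furniture and walls round the work are solid. World frame = base frame: x ahead of the robot, y to its left, z up, the work surface at z = 0. Lengths are in mm, angles in rad, forces in N, time in s.
With the tool pointing down it reaches from about 400 to 875 mm from the base axis. Payload 4.4 kg.
Tool frame: the origin (TCP) lies midway between the tips of the shut fingers; the grasp point (between the pads) lies ctrl.tcp_to_grasp behind it (ctrl.tcp_to_grasp is the distance from the TCP to the grasp point, in mm); z points along the fingers, y is the line along which they close (so a half turn about z gives the same grasp; the last joint's range is limited). The gripper opens to 85 mm and grips with 20 to 120 N. Pads are 22 mm wide; open, the fingers measure 114 mm over their backs; the gripper's body (76 mm by 85 mm) begins 54 mm behind the grasp point. The pads swing forward as they close: fully open they stand 13 mm farther back than shut.
Start: joints at [1.224, 0.628, 0.038, 1.517, -0.027, 0.996, -0.02], TCP at [180.158, -624.548, 231.313] pointing down, gripper open.
Joint ranges: [-3.06, 3.06], [-0.37, 2.12], [-1.25, 1.32], [0.18, 2.47], [-1.1, 4.24], [0.23, 1.98], [-2.94, 2.94]. Speed limits (rad/s): [2.57, 2.57, 3.14, 3.14, 3.14, 3.14, 3.14].

INTERFACE

Orientations are given as [roll, pitch, yaw] about the fixed x, y, z axes, in that order (R = Rz(yaw) Ry(pitch) Rx(roll)).
In Python, from cell import ctrl, get_image, get_calibration, workorder, boxes_of, place_of gives the robot as it stands.
- The arm moves only by the tool play_rows, never from a script. Its argument "series" is a list that holds one entry, the list of rows, each a list of 7 numbers: the shift along the world's x, y, z in cm, then the turn, a rotation vector about the world's x, y, z in degrees, then the closure, from 0 (fully open) to 1 (shut). A call has 1 to 20 rows; each row shifts and turns the commanded pose from where the row before left it; what a row does not reach is not made up. A row lasts 1/8 s, in which the tool goes at most 62.5 mm and 10.7 degrees, less where a joint would pass 70% of its speed; a pose out of reach is approached as far as the arm can. A call with a gripper value outside its range is refused whole. The fingers move at their own pace and stop on an object; the grip force is fixed at half the most. Time passes only in rows, so rows that do not move let the fingers close. It gives the time, the measured TCP pose, the force, the opening and the grip force at its end, in the units of the state.
- ctrl.read_state(): the state, without advancing time (a new reading comes with each control period).
- get_image(name): name is "side" or "top" or "wrist"; returns (picture, depth): 400x640x3 uint8, red, green, blue; 400x640 float32, mm along the optical axis (not along the pixel's ray), 0 where there is no reading.
- get_calibration(name): a dict with "K" (3x3 intrinsics, pixels), "R" (3x3) and "t" (3): a world point X has camera coordinates R X + t; the wrist camera has in their place "mount" (4x4, takes a point from camera to tool coordinates, whose origin is the TCP and whose axes are the flange's). Camera axes: x right, y down, z forward; pixel columns grow to the right and rows downward; lengths in mm; the calibration is good to about 2 mm. A picture is of the moment at which its call begins: read the wrist's pose just before it. get_calibration takes no time and is no camera call.
- workorder.finish_job(): hands the job in; it is judged then, once.
Trained networks look in the newest picture that a camera, given by its name, has taken for a name from the list of things; names that differ only in an ending like _2 or _b are one class to them, and where a whole thing is asked for, a point or a joint stands for the part that bears it (a point fixed in the world has none). Each returns a list of dicts, best first, with "p" (0 to 1); they miss things now and then, are a little off and sometimes report something else, mostly with a low value. They report only what shows in the picture. A call takes as long as a camera call.
- boxes_of(target, camera): "pixel" ([column, row] in pixels, amid what is visible of it).
- place_of(target, camera): "pixel" ([column, row] in pixels: a listed point, or the origin of a listed thing).
The state is a dict: "clock": time; "qpos": joint angles; "qd": joint speeds; "tau": joint torques, N m; "eef_pos": TCP position; "tool_rot": TCP orientation; "force": force on the tool from outside, world axes, zero at the start; "torque": the same for the moment, N m; "width": finger opening in mm; "gripper_force": force on a finger pad.
Only numpy, scipy, OpenCV 4.12 (cv2) and the standard library are available. Lean on these libraries where they do the work, as an engineer would, in place of code of your own. Each camera call takes 0.05 s, during which the arm holds its last target. There are 200 camera calls.

## Working session

There is one attempt and no reset: what is moved stays moved. The work goes in short steps, Python scripts to look and compute and a tool call to move; the robot and the scene stay as the last step left them, time stands still between calls to the robot, and variables do not carry over. Pictures are saved under pics/ and viewed, at most 10 in all, crops included, and the job is handed in when it is done.

Besides the shell and the picture viewer there is one more tool, called after "Call:" in YAML: its name, and indented under it one key for each argument. play_rows: Moves the arm, as the interface text tells. Its arguments: {"type":"object","properties":{"series":{"type":"array"}},"required":["series"]}

```bash
mkdir -p pics
cat > h.py <<'E'
import numpy as np, cv2
from cell import ctrl,get_image,get_calibration,workorder,boxes_of,place_of
def w(cam,px,d):
    c=get_calibration(cam);K=np.array(c["K"]);R=np.array(c["R"]);t=np.array(c["t"]).ravel()
    p=np.linalg.inv(K)@np.array([px[0],px[1],1.])*d
    return R.T@(p-t)
def atz(cam,px,z):
    c=get_calibration(cam);K=np.array(c["K"]);R=np.array(c["R"]);t=np.array(c["t"]).ravel()
    o=-R.T@t; r=R.T@np.linalg.inv(K)@np.array([px[0],px[1],1.])
    return o+r*(z-o[2])/r[2]
def cloud(cam,d):
    c=get_calibration(cam);K=np.array(c["K"]);R=np.array(c["R"]);t=np.array(c["t"]).ravel()
    v,u=np.mgrid[:400,:640]
    p=np.stack([(u-K[0,2])/K[0,0]*d,(v-K[1,2])/K[1,1]*d,d],-1)
    P=(p-t)@R; P[d==0]=np.nan
    return P
E
python3 - <<'E'
from h import *
s=ctrl.read_state();print({k:np.round(v,3) for k,v in s.items()},ctrl.tcp_to_grasp)
Z={'station':0,'slot':18,'stop_orange':0,'stop_blue':0,'blank':18,'blank_mid':53,'blank_foot':18,'stop_orange_tip':130,'stop_blue_tip':130,'offcut_0':0,'sanding_block':0,'offcut_1':0,'chisel':0}
for cam in('top','side'):
    im,d=get_image(cam);cv2.imwrite(f'pics/{cam}0.png',im[...,::-1]);np.save(f'{cam}0.npy',d)
    for n,z in Z.items():
        try:
            r=place_of(n,cam)[:2]
            print(cam,n,[(np.round(q['pixel']),round(q['p'],2),np.round(atz(cam,q['pixel'],z))) for q in r])
        except Exception as e: print(n,e)
E
```

```text
{'clock': np.float64(0.0), 'qpos': array([ 1.224,  0.629,  0.038,  1.518, -0.027,  0.996, -0.02 ]), 'qd': array([-0.   ,  0.   ,  0.001, -0.001,  0.   ,  0.001,  0.   ]), 'tau': array([-0.0000e+00, -5.6340e+01,  1.2260e+00, -1.9344e+01,  1.1000e-02,
        1.0000e-02,  0.0000e+00]), 'eef_pos': array([ 179.998, -623.92 ,  230.379]), 'tool_rot': array([-3.14 , -0.   ,  0.281]), 'force': array([ 4.66e-01, -1.09e+00, -1.00e-03]), 'torque': array([-0.025,  0.047, -0.022]), 'gripper_force': np.float64(0.0), 'width': np.float64(85.375)} 18.700000000000003
top station [(array([330., 202.]), 0.91, array([580., -94.,   0.])), (array([340., 239.]), 0.22, array([ 470., -120.,    0.]))]
top slot [(array([331., 201.]), 0.73, array([582., -94.,  18.]))]
top stop_orange [(array([370., 196.]), 0.61, array([ 597., -212.,    0.]))]
top stop_blue [(array([340., 142.]), 0.65, array([ 762., -126.,    0.])), (array([293., 212.]), 0.57, array([551.,  18.,   0.]))]
top blank []
top blank_mid [(array([338., 237.]), 0.65, array([ 473., -111.,   53.])), (array([195., 233.]), 0.59, array([490., 292.,  53.]))]
t
[... 1253 characters left out ...]
 blank_foot [(array([291., 233.]), 0.92, array([ 472., -133.,   18.]))]
side stop_orange_tip [(array([344., 222.]), 0.54, array([ 603., -222.,  130.]))]
stop_blue_tip it knows: blank, blank_foot, blank_mid, chisel, offcut, sanding_block, slot, station, stop_blue, stop_orange, stop_orange_tip
side offcut_0 [(array([259., 159.]), 0.82, array([389., 248.,   0.])), (array([274., 317.]), 0.79, array([ 414., -386.,    0.]))]
side sanding_block [(array([288., 148.]), 0.69, array([493., 299.,  -0.]))]
side offcut_1 [(array([259., 159.]), 0.82, array([389., 248.,   0.])), (array([274., 317.]), 0.79, array([ 414., -386.,    0.]))]
side chisel [(array([391., 226.]), 0.97, array([ 760., -122.,    0.]))]
```

View pics/top0.png

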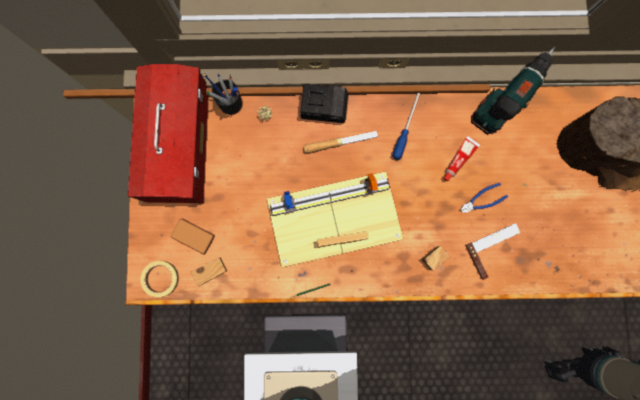

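View pics/side0.png

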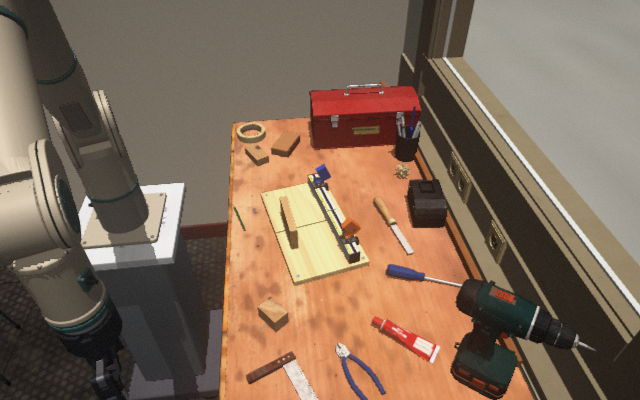

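The top view shows the station turned by about 0.2 rad. The orange stop is right at (372,185), the blue one left at (288,200), and the board stands at (341,239). The side view agrees. Next I move the wrist camera over the station to measure more closely.

Call:
play_rows:
  series:
    - [[1,1,2,0,0,0,0],[2.2,3.5,1.5,0,0,0,0],[2.2,3.5,1.5,0,0,0,0],[2.2,3.5,1.5,0,0,0,0],[2.2,3.5,1.5,0,0,0,0],[2.2,3.5,1.5,0,0,0,0],[2.2,3.5,1.5,0,0,0,0],[2.2,3.5,1,0,0,0,0],[2.2,3.5,1,0,0,0,0],[2.2,3.5,1,0,0,0,0],[2.2,3.5,1,0,0,0,0],[2.2,3.5,0,0,0,0,0],[2.2,3.5,0,0,0,0,0],[2.2,3.5,0,0,0,0,0],[0,0,0,0,0,0,1],[0,0,0,0,0,0,1],[0,0,0,0,0,0,1]]

```text
clock: 3.42
eef_pos: [475.5, -160.6, 381.8]
tool_rot: [3.141, -0.0, 0.279]
force: [-0.2, -1.0, -0.1]
width: 32.0
gripper_force: 0.0
```

Run:
```python
from h import *
from scipy.spatial.transform import Rotation as Ro
s=ctrl.read_state();print(s['clock'],np.round(s['eef_pos']),np.round(s['tool_rot'],3),s['width'])
im,d=get_image('wrist');cv2.imwrite('pics/wrist0.png',im[...,::-1]);np.save('wrist0.npy',d)
T=np.eye(4);T[:3,:3]=Ro.from_euler('xyz',s['tool_rot']).as_matrix();T[:3,3]=s['eef_pos']
c=get_calibration('wrist');M=T@np.array(c['mount']);np.save('M0.npy',M);K=np.array(c['K']);print(np.round(M,2).tolist())
def az(px,z):
    r=M[:3,:3]@np.linalg.inv(K)@np.array([*px,1.]);o=M[:3,3];return o+r*(z-o[2])/r[2]
for n,z in {'station':0,'slot':18,'stop_orange':0,'stop_blue':0,'blank':18,'blank_mid':53,'blank_foot':18,'stop_orange_tip':125}.items():
    print(n,[(np.round(q['pixel']),round(q['p'],2),np.round(az(q['pixel'],z))) for q in place_of(n,'wrist')[:2]])
# cloud stats from wrist and top
v,u=np.mgrid[:400,:640]
p=np.stack([(u-K[0,2])/K[0,0]*d,(v-K[1,2])/K[1,1]*d,d],-1)
Pw=p@M[:3,:3].T+M[:3,3];Pw[d==0]=np.nan;np.save('Pw.npy',Pw)
Pt=cloud('top',np.load('top0.npy'))
for nm,P in(('wrist',Pw),('top',Pt)):
    q=P.reshape(-1,3);q=q[np.isfinite(q).all(1)]
    q=q[(q[:,0]>380)&(q[:,0]<720)&(q[:,1]>-330)&(q[:,1]<130)]
    for lo,hi in((12,24),(48,60),(75,95),(95,140)):
        m=q[(q[:,2]>lo)&(q[:,2]<hi)]
        if len(m)>5:
            r=cv2.minAreaRect(m[:,:2].astype(np.float32));print(nm,lo,hi,len(m),np.round(r[0]),np.round(r[1]),round(r[2],1),np.round(np.median(m,0)))
```

```text
3.425 [ 476. -161.  382.] [ 3.141 -0.     0.279] 32.02357950157786
[[0.27, -0.92, -0.29, 549.22], [-0.96, -0.26, -0.08, -139.14], [0.0, 0.3, -0.95, 523.91], [0.0, 0.0, 0.0, 1.0]]
station [(array([298.,  77.]), 0.65, array([579., -98.,   0.]))]
slot [(array([295.,  78.]), 0.98, array([575., -96.,  18.]))]
stop_orange [(array([371.,  83.]), 0.97, array([ 603., -213.,    0.]))]
stop_blue [(array([224.,  74.]), 0.63, array([551.,  16.,   0.]))]
blank [(array([297., 146.]), 0.94, array([ 476., -126.,   18.])), (array([295., 153.]), 0.25, array([ 464., -125.,   18.]))]
blank_mid [(array([295., 152.]), 0.78, array([ 470., -126.,   53.]))]
blank_foot [(array([293., 145.]), 0.97, array([ 476., -119.,   18.]))]
stop_orange_tip [(array([387.,  72.]), 0.78, array([ 606., -210.,  125.]))]
wrist 12 24 21930 [ 559. -130.] [252. 421.] 12.1 [ 523. -104.   18.]
wrist 48 60 4779 [ 546. -102.] [151. 346.] 12.2 [590. -90.  54.]
wrist 75 95 1695 [ 540. -102.] [175. 253.] 10.8 [ 471. -119.   87.]
wrist 95 140 1169 [598. -92.] [ 49. 253.] 11.6 [ 599. -198.  115.]
top 12 24 6585 [ 557. -129.] [247. 418.] 12.3 [ 516. -103.   18.]
top 48 60 1074 [ 535. -106.] [166. 346.] 14.1 [591. -91.  54.]
top 75 95 409 [540. -99.] [175. 258.] 10.7 [ 469. -123.   88.]
top 95 140 188 [598. -92.] [ 48. 254.] 12.0 [ 606. -201.  116.]
```

View pics/wrist0.png

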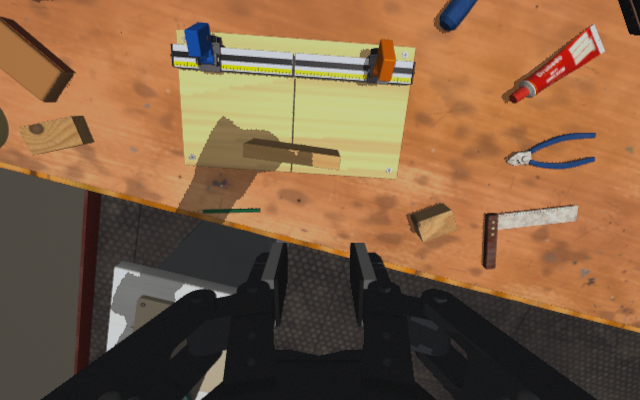

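The wrist view shows the fence at about rows 45–80, orange parked at (385,60), blue at (198,45), and the board's top edge at (292,153). Next come fits of the fence, board and orange arm from the depth.

Run:
```python
from h import *
Pw=np.load('Pw.npy');Pt=cloud('top',np.load('top0.npy'))
for nm,P in(('wrist',Pw),('top',Pt)):
    q=P.reshape(-1,3);q=q[np.isfinite(q).all(1)]
    def rect(c):
        m=q[c].astype(np.float32);r=cv2.minAreaRect(m[:,:2]);return len(m),np.round(r[0],1),np.round(r[1],1),round(r[2],2)
    X,Y,Z=q.T
    yaw=np.deg2rad(12)
    xs=(X-575)*np.cos(yaw)+(Y+96)*np.sin(yaw); ys=-(X-575)*np.sin(yaw)+(Y+96)*np.cos(yaw)
    print(nm,'fence',rect((abs(Z-54)<2.5)&(xs>-15)&(xs<45)&(abs(ys)<180)))
    f=q[(abs(Z-54)<2.5)&(abs(ys)<95)&(xs>-15)&(xs<45)]
    # front edge of fence top: per-bin min xs
    fx=(f[:,0]-575)*np.cos(yaw)+(f[:,1]+96)*np.sin(yaw);fy=-(f[:,0]-575)*np.sin(yaw)+(f[:,1]+96)*np.cos(yaw)
    b=np.arange(-90,91,10);mn=[(c,np.percentile(fx[abs(fy-c)<5],2),np.percentile(fx[abs(fy-c)<5],98)) for c in b if (abs(fy-c)<5).sum()>5]
    mn=np.array(mn);print('front',np.polyfit(mn[:,0],mn[:,1],1),'back',np.polyfit(mn[:,0],mn[:,2],1))
    print('blank',rect((Z>84)&(Z<92)&(xs<-60)&(xs>-160)&(abs(ys)<150)))
    for s in(-1,1):
        c=(Z>78)&(Z<140)&(xs>-20)&(xs<80)&(abs(ys-s*123)<30);print('stop',s,rect(c),[np.round(np.percentile(a[c],[2,98])) for a in(xs,ys,Z)])
    print('base',rect((abs(Z-18)<3)&(xs>-170)&(xs<70)&(abs(ys)<200)))
```

```text
Traceback (most recent call last):
cv2.error: OpenCV(4.12.0) /io/opencv/modules/imgproc/src/convhull.cpp:143: error: (-215:Assertion failed) total >= 0 && (depth == CV_32F || depth == CV_32S) in function 'convexHull'
```

```bash
cat > fit.py <<'E'
from h import *
def fit(nm,P):
    q=P.reshape(-1,3);q=q[np.isfinite(q).all(1)]
    def rect(c):
        m=np.ascontiguousarray(q[c][:,:2],dtype=np.float32)
        if len(m)<5: return None
        r=cv2.minAreaRect(m);return len(m),np.round(r[0],1),np.round(r[1],1),round(r[2],2)
    X,Y,Z=q.T
    yaw=np.deg2rad(12)
    xs=(X-575)*np.cos(yaw)+(Y+96)*np.sin(yaw); ys=-(X-575)*np.sin(yaw)+(Y+96)*np.cos(yaw)
    print(nm,'fence',rect((abs(Z-54)<2.5)&(xs>-15)&(xs<45)&(abs(ys)<180)))
    c=(abs(Z-54)<2.5)&(abs(ys)<95)&(xs>-15)&(xs<45)
    fx=xs[c];fy=ys[c]
    b=np.arange(-90,91,10);mn=np.array([(c,np.percentile(fx[abs(fy-c)<5],2),np.percentile(fx[abs(fy-c)<5],98)) for c in b if (abs(fy-c)<5).sum()>5])
    print('front',np.polyfit(mn[:,0],mn[:,1],1),'back',np.polyfit(mn[:,0],mn[:,2],1))
    print('blank',rect((Z>84)&(Z<92)&(xs<-60)&(xs>-160)&(abs(ys)<150)))
    print('flat',rect((Z>34)&(Z<42)&(xs<-3)&(xs>-160)&(abs(ys)<150)))
    for s in(-1,1):
        c=(Z>78)&(Z<140)&(xs>-20)&(xs<80)&(abs(ys-s*123)<30)
        if c.sum()>5:print('stop',s,rect(c),[np.round(np.percentile(a[c],[2,98])) for a in(xs,ys,Z)])
    print('base',rect((abs(Z-18)<3)&(xs>-170)&(xs<70)&(abs(ys)<200)))
E
python3 - <<'E'
from fit import *
fit('wrist',np.load('Pw.npy'));fit('top',cloud('top',np.load('top0.npy')))
E
```

```text
wrist fence (4240, array([594.3, -91.3]), array([ 43.7, 345.8]), 11.92)
front [1.43007257e-03 1.92366513e+00] back [-8.42305201e-04  3.05023725e+01]
blank (1356, array([ 468.5, -123.4]), array([ 20.2, 139.7]), 7.82)
flat (59, array([ 478.7, -124.7]), array([  0.5, 130.4]), 7.91)
stop -1 (671, array([ 623.4, -207.8]), array([51.3, 16.4]), 12.92) [array([-0., 48.]), array([-127., -111.]), array([ 85., 126.])]
stop 1 (725, array([582.4,  25.6]), array([44.4, 16.3]), 11.74) [array([12., 52.]), array([110., 125.]), array([ 81., 122.])]
base (21676, array([ 529.8, -105.1]), array([205.2, 359.9]), 12.03)
top fence (641, array([590.7, -92.1]), array([ 33. , 345.5]), 11.88)
front [5.26665810e-04 3.31017155e+00] back [-1.36289095e-03  2.99881512e+01]
blank (332, array([ 468.9, -123.4]), array([ 20. , 139.5]), 8.1)
flat None
stop -1 (127, array([ 623.7, -207.3]), array([51.3, 17.1]), 12.65) [array([ 0., 48.]), array([-127., -111.]), array([ 88., 128.])]
stop 1 (89, array([582.2,  23.4]), array([46.6, 27.9]), 4.86) [array([11., 53.]), array([110., 126.]), array([ 81., 125.])]
base (4874, array([ 530.3, -104.7]), array([205. , 360.2]), 12.16)
```

Call:
play_rows:
  series:
    - [[3.5,-0.6,-2.5,0,0,-0.7,1],[3.5,-0.6,-2.5,0,0,-0.7,1],[3.5,-0.6,-2.5,0,0,-0.7,1],[3.5,-0.5,-2.5,0,0,-0.7,1],[3.5,-0.5,-2.5,0,0,-0.7,1],[3.4,-0.5,-2.5,0,0,-0.5,1],[0,0,-2.9,0,0,0,1],[0,0,-2.9,0,0,0,1],[0,0,-2.9,0,0,0,1],[0,0,-2.9,0,0,0,1],[0,0,-2.8,0,0,0,1],[0,0,0,0,0,0,1],[0,0,0,0,0,0,1]]

```text
clock: 5.5
eef_pos: [685.9, -192.7, 88.3]
tool_rot: [3.141, -0.001, 0.211]
force: [-0.3, -0.1, 0.0]
width: -0.2
gripper_force: 0.0
```

Call:
play_rows:
  series:
    - [[-0.98,-0.21,0,0,0,0,1],[-0.98,-0.21,0,0,0,0,1],[-0.98,-0.21,0,0,0,0,1],[-0.98,-0.21,0,0,0,0,1],[-0.98,-0.21,0,0,0,0,1],[-0.98,-0.21,0,0,0,0,1],[-0.98,-0.21,0,0,0,0,1],[-0.5,-0.1,0,0,0,0,1],[0,0,0,0,0,0,1],[0,0,3,0,0,0,1],[0,0,4,0,0,0,1],[-2,0.5,4,0,0,0,0.5],[-4,1,2,0,0,0,0],[-4,1,0,0,0,0,0],[-4,1,0,0,0,0,0]]

```text
clock: 7.38
eef_pos: [469.7, -173.2, 218.0]
tool_rot: [3.141, -0.001, 0.21]
force: [-0.4, -0.7, -0.1]
width: 71.8
gripper_force: 0.0
```

Run:
```python
from fit import *
s=ctrl.read_state();print(s['clock'],np.round(s['eef_pos'],1),s['width'],np.round(s['force'],2))
im,d=get_image('side');cv2.imwrite('pics/side1.png',cv2.resize(im[120:300,230:420,::-1],None,fx=3,fy=3))
_,d=get_image('top');fit('top',cloud('top',d))
```

```text
7.375 [ 469.7 -173.2  218. ] 71.77046536743332 [-0.44 -0.69 -0.15]
top fence (680, array([595.2, -91.1]), array([ 41.3, 345.4]), 12.71)
front [-0.00281341  2.61787917] back [8.88265515e-04 3.00867574e+01]
blank (158, array([465.4, -98.8]), array([19.7, 89.8]), 8.3)
flat None
stop 1 (87, array([582.4,  26.4]), array([43.5, 15.9]), 12.26) [array([12., 53.]), array([110., 126.]), array([ 85., 124.])]
base (3676, array([ 530.2, -104.6]), array([205. , 359.7]), 12.12)
```

View pics/side1.png

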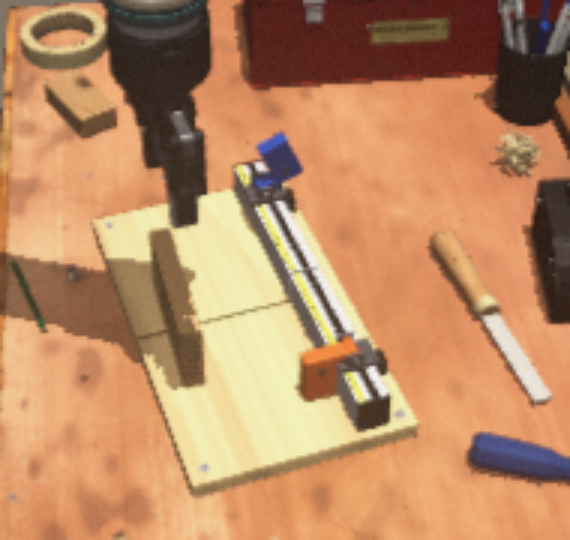

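The orange arm is down in front of the fence at about (325,372) in the crop, blue is still parked, and the board is untouched. Next I go behind the board with the fingers open.

Call:
play_rows:
  series:
    - [[-1.4,1.5,0,0,0,-1.4,0],[-1.4,1.5,0,0,0,-1.4,0],[-1.4,1.4,0,0,0,-1.2,0],[0,0,-4,0,0,0,0],[0,0,-4,0,0,0,0],[0,0,-4,0,0,0,0],[0,0,-3.8,0,0,0,0],[0,0,0,0,0,0,0],[0,0,0,0,0,0,0]]

```text
clock: 8.6
eef_pos: [430.3, -129.5, 60.3]
tool_rot: [3.141, -0.001, 0.141]
force: [-0.2, 0.2, 0.4]
width: 85.2
gripper_force: 0.0
```

Run:
```python
from fit import *
s=ctrl.read_state();print(s['clock'],np.round(s['eef_pos'],1),s['width'],np.round(s['force'],2),np.round(s['tool_rot'],3))
im,d=get_image('side');cv2.imwrite('pics/side2.png',cv2.resize(im[150:280,220:380,::-1],None,fx=4,fy=4))
```

```text
8.6 [ 430.3 -129.5   60.3] 85.23797048195934 [-0.22  0.16  0.37] [ 3.141e+00 -1.000e-03  1.410e-01]
```

View pics/side2.png

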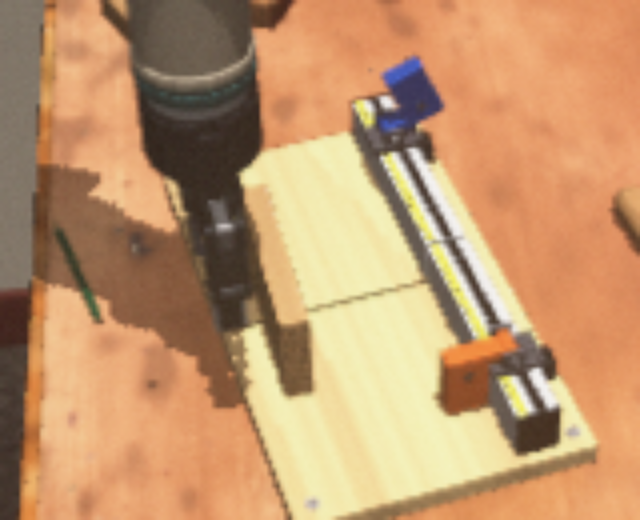

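The fingers stand behind the board, clear of it. Now I push the top towards the fence.

Call:
play_rows:
  series:
    - [[0.6,0.08,0,0,0,0,0],[0.6,0.08,0,0,0,0,0],[0.5,0.07,0,0,0,0,0],[0.5,0.07,0,0,0,0,0],[0.5,0.07,0,0,0,0,0],[0.5,0.07,0,0,0,0,0],[0.5,0.07,0,0,0,0,0],[0.5,0.07,0,0,0,0,0],[0.5,0.07,0,0,0,0,0],[0.5,0.07,0,0,0,0,0],[0,0,0,0,0,0,0],[0,0,0,0,0,0,0]]

```text
clock: 10.15
eef_pos: [481.3, -122.1, 59.3]
tool_rot: [-3.142, 0.0, 0.141]
force: [-0.5, -0.3, -0.4]
width: 85.2
gripper_force: 0.0
```

Run:
```python
from fit import *
s=ctrl.read_state();print(s['clock'],np.round(s['eef_pos'],1),np.round(s['force'],2))
im,d=get_image('side');cv2.imwrite('pics/side3.png',cv2.resize(im[150:280,220:380,::-1],None,fx=4,fy=4))
fit('side',cloud('side',d))
```

```text
10.15 [ 481.3 -122.1   59.3] [-0.53 -0.27 -0.42]
side fence (561, array([595.7, -91.2]), array([ 59.3, 348.2]), 9.06)
front [-0.0042342   1.04100753] back [-1.12085255e-02  2.87344455e+01]
blank (24, array([ 473. , -131.6]), array([ 20.6, 103. ]), 18.98)
flat (695, array([ 523.7, -145.7]), array([ 93.4, 194.2]), 18.47)
stop 1 (145, array([580.5,  23.1]), array([43.4, 22.2]), 10.68) [array([10., 48.]), array([107., 126.]), array([ 81., 123.])]
base (3207, array([ 528.3, -105.2]), array([205.1, 365.4]), 12.22)
```

View pics/side3.png

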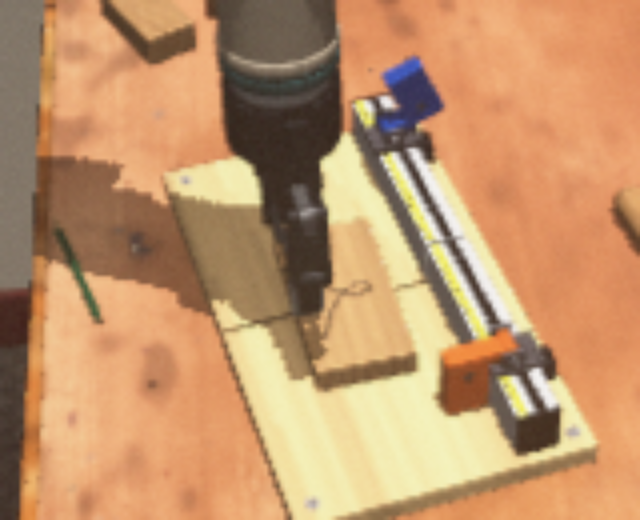

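The board lies flat with its loop up. I retreat up and back, turn square to the fence and look.

Call:
play_rows:
  series:
    - [[0,0,3,0,0,1.3,0],[-2,-0.5,2,0,0,1.3,0],[-3,-0.6,0,0,0,1.4,0],[-1.5,-0.3,0,0,0,0,0],[0,0,0,0,0,0,0]]

```text
clock: 10.82
eef_pos: [415.7, -136.3, 109.2]
tool_rot: [-3.141, 0.001, 0.209]
force: [0.6, 0.0, 0.2]
width: 85.2
gripper_force: 0.0
```

```bash
cat > bd.py <<'E'
from h import *
O=np.array([576.4,-95.0]);yaw=np.deg2rad(12.05);ex=np.array([np.cos(yaw),np.sin(yaw)]);ey=np.array([-ex[1],ex[0]])
def board():
    s=ctrl.read_state();e=s['eef_pos'];print('t',s['clock'],'tcp',np.round(e,1),'st',np.round([(e[:2]-O)@ex,(e[:2]-O)@ey],1),'F',np.round(s['force'],1),'w',round(float(s['width']),1))
    for cam in('top','side'):
        im,d=get_image(cam);q=cloud(cam,d).reshape(-1,3);q=q[np.isfinite(q).all(1)]
        S=np.c_[(q[:,:2]-O)@ex,(q[:,:2]-O)@ey]
        lo=cam=='side'
        m=(abs(q[:,2]-38)<3.5)&(S[:,0]>-140)&(S[:,0]<4)&(abs(S[:,1])<130)
        A=np.zeros((200,300),np.uint8)
        p=np.ascontiguousarray(S[m],dtype=np.float32)
        # drop the stop's foot
        p=p[~((p[:,1]<-108))]
        if len(p)<8: print(cam,len(p));continue
        r=cv2.minAreaRect(p);print(cam,len(p),np.round(r[0],1),np.round(r[1],1),round(r[2],2),'x',np.round(np.percentile(p[:,0],[2,98]),1),'y',np.round(np.percentile(p[:,1],[2,98]),1))
        st=(q[:,2]>78)&(S[:,0]>-20)&(S[:,0]<80)&(S[:,1]>105)&(S[:,1]<140);print('blue n',st.sum())
        for n,z in(('blank_mid',28),('blank_foot',28)):
            print(n,[(np.round((atz(cam,k['pixel'],z)[:2]-O)@np.c_[ex,ey],1),round(k['p'],2)) for k in place_of(n,cam)[:1]])
        cv2.imwrite(f'pics/{cam}_last.png',im[...,::-1])
E
python3 -c "
from bd import *
board()"
```

```text
t 10.825 tcp [ 415.7 -136.3  109.2] st [-165.7   -6.8] F [0.6 0.  0.2] w 85.2
top 953 [-50.8   2.1] [197.9 104.6] 89.42 x [-98.1 -26.9] y [-75.8  59.2]
blue n 86
blank_mid [(array([-62.8,   2.5]), 0.56)]
blank_foot [(array([-97.6,  -1.4]), 0.74)]
side 890 [-51.4  23.3] [212.9 105.1] 89.16 x [-101.8   -1. ] y [-78.7  60.3]
blue n 148
blank_mid [(array([-62.7, -21. ]), 0.89)]
blank_foot [(array([-104.1,   -6. ]), 0.56)]
```

Call:
play_rows:
  series:
    - [[0,0,-3,0,0,0,0],[0,0,-3,0,0,0,0],[0,0,-2.9,0,0,0,0],[1,0.2,0,0,0,0,0],[1,0.2,0,0,0,0,0],[1,0.2,0,0,0,0,0],[0.7,0.2,0,0,0,0,0],[0,0,-0.3,0,0,0,0],[0,0,-0.3,0,0,0,0],[0,0,0,0,0,0,0]]

```text
clock: 12.38
eef_pos: [448.5, -129.5, 29.4]
tool_rot: [3.141, 0.015, 0.212]
force: [-0.5, -0.1, -0.5]
width: 85.5
gripper_force: 0.0
```

```bash
python3 -c "
from h import *
s=ctrl.read_state();print({k:np.round(s[k],3) for k in('qpos','eef_pos','force','torque','tool_rot')})"
```

```text
{'qpos': array([ 0.329,  0.742, -0.167,  2.151,  0.422,  0.294, -1.562]), 'eef_pos': array([ 448.482, -129.486,   29.362]), 'force': array([-0.491, -0.124, -0.544]), 'torque': array([ 0.062, -0.031,  0.02 ]), 'tool_rot': array([3.141, 0.015, 0.212])}
```

Call:
play_rows:
  series:
    - [[0,0,0,0,0,0,0],[0,0,0,0,0,0,0]]

```text
clock: 12.62
eef_pos: [449.2, -129.5, 29.7]
tool_rot: [3.141, 0.014, 0.212]
force: [0.9, 0.7, 0.4]
width: 85.2
gripper_force: 0.0
```

Call:
play_rows:
  series:
    - [[0,0,0,-0.8,4,0,0],[0,0,0,-0.8,4,0,0],[0,0,-0.5,0,0,0,0],[0,0,-0.5,0,0,0,0],[0,0,-0.5,0,0,0,0],[0,0,0,0,0,0,0],[0,0,0,0,0,0,0]]

```text
clock: 13.5
eef_pos: [449.1, -129.5, 14.7]
tool_rot: [-3.141, 0.156, 0.212]
force: [-0.1, -0.7, 0.1]
width: 85.2
gripper_force: 0.0
```

Call:
play_rows:
  series:
    - [[0.49,0.1,0,0,0,0,0],[0.49,0.1,0,0,0,0,0],[0.49,0.1,0,0,0,0,0],[0.49,0.1,0,0,0,0,0],[0.49,0.1,0,0,0,0,0],[0.49,0.11,0,0,0,0,0],[0.49,0.11,0,0,0,0,0],[0.49,0.11,0,0,0,0,0],[0,0,0,0,0,0,0]]

```text
clock: 14.62
eef_pos: [489.5, -120.8, 14.7]
tool_rot: [-3.141, 0.154, 0.212]
force: [-0.2, -0.8, 0.4]
width: 85.7
gripper_force: 0.0
```

```bash
python3 -c "
from bd import *
board()"
```

```text
t 14.625 tcp [ 489.5 -120.8   14.7] st [-90.3  -7.1] F [-0.2 -0.8  0.4] w 85.7
top 222 [-35.1  44.4] [113.2  59.4] 28.85 x [-59.2   0.1] y [23.8 68.3]
blue n 87
blank_mid [(array([-33.3,   4.4]), 0.56)]
blank_foot [(array([-69.7,  -8. ]), 0.49)]
side 568 [-50.    3.7] [100.2 170.1] 0.25 x [-93.7  -1. ] y [-76.2  59.9]
blue n 113
blank_mid [(array([-42.2,  -6.5]), 0.82)]
blank_foot [(array([-76.8, -12.3]), 0.96)]
```

View pics/side_last.png

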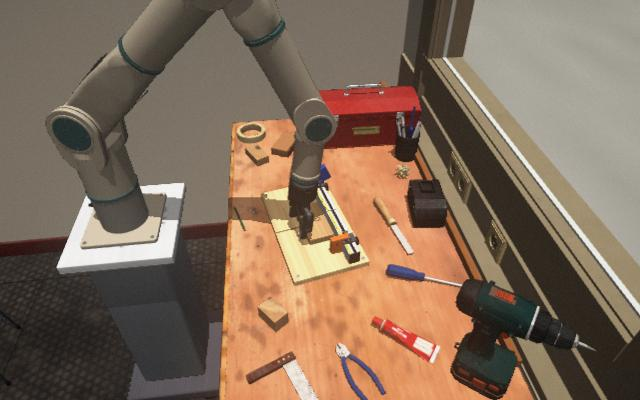

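The board is nearly at the fence. I keep pushing gently until the force rises.

Call:
play_rows:
  series:
    - [[0.2,0.04,0,0,0,0,0],[0.2,0.04,0,0,0,0,0],[0,0,0,0,0,0,0]]

```text
clock: 15.3
eef_pos: [492.3, -120.4, 14.7]
tool_rot: [-3.141, 0.157, 0.212]
force: [-0.5, -0.7, 0.0]
width: 85.1
gripper_force: 0.6
```

Call:
play_rows:
  series:
    - [[0.2,0.04,0,0,0,0,0],[0,0,0,0,0,0,0]]

```text
clock: 15.55
eef_pos: [494.7, -119.9, 14.7]
tool_rot: [-3.141, 0.156, 0.212]
force: [-1.4, -0.4, 0.5]
width: 85.6
gripper_force: 0.5
```

Call:
play_rows:
  series:
    - [[0.2,0.04,0,0,0,0,0],[0,0,0,0,0,0,0]]

```text
clock: 15.8
eef_pos: [495.2, -119.7, 14.7]
tool_rot: [-3.14, 0.159, 0.212]
force: [-4.1, -0.1, 1.3]
width: 84.8
gripper_force: 2.3
```

Contact with the fence is at about 4 N. Now I back off, shut the gripper and go to the board's left end.

Call:
play_rows:
  series:
    - [[-1,-0.2,0,0,0,0,0],[-1,-0.2,0,0,0,0,0],[0,0,4,0.4,-2,0,0],[0,0,4,0.4,-2,0,1],[0,0,3.5,0.4,-2,0,1],[1,3.1,0,0.4,-2,0,1],[1,3.1,0,0,0,0,1],[1,3.1,0,0,0,0,1],[1,3.1,0,0,0,0,1],[0,0,0,0,0,0,1],[0,0,0,0,0,0,1]]

```text
clock: 17.18
eef_pos: [516.0, -0.4, 129.6]
tool_rot: [3.14, 0.014, 0.212]
force: [-0.5, -0.6, 0.7]
width: 0.1
gripper_force: 0.0
```

```bash
python3 -c "
from bd import *
board()
print(ctrl.read_state()['tool_rot'],ctrl.read_state()['qpos'][5])"
```

```text
t 17.175 tcp [ 5.160e+02 -4.000e-01  1.296e+02] st [-39.3 105.2] F [-0.5 -0.6  0.7] w 0.1
top 770 [-34.6 -25.9] [ 70.8 136.9] 0.41 x [-68.5  -0.2] y [-73.9  35.7]
blue n 185
blank_mid [(array([-32.2,   5.7]), 0.82)]
blank_foot [(array([-70.3,   6.3]), 0.84)]
side 861 [-36.6  23.7] [ 72.4 203. ] 0.19 x [-71.   -1.3] y [-75.5  62.4]
blue n 148
blank_mid [(array([-30.8,  -0.8]), 0.68)]
blank_foot [(array([-75.3,  -2.8]), 0.8)]
[3.14026041 0.01387937 0.2105212 ] 0.6206913198965018
```

View pics/side_last.png

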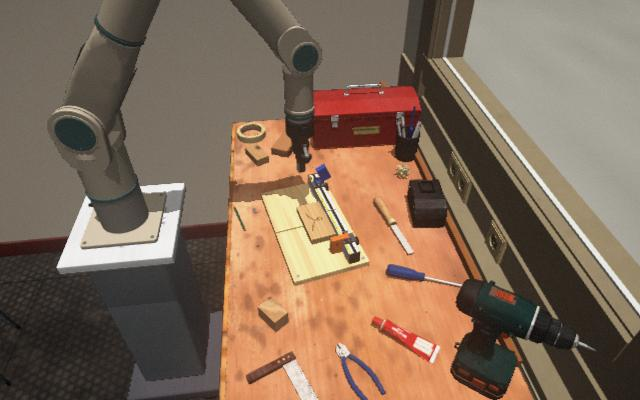

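Call:
play_rows:
  series:
    - [[0,0,0,0.8,-4,0,1],[0,0,-3.5,0,0,0,1],[0,0,-3.5,0,0,0,1],[0,0,-3.4,0,0,0,1],[0,0,0,0,0,0,1],[0.1,-0.49,0,0,0,0,1],[0.1,-0.49,0,0,0,0,1],[0.1,-0.49,0,0,0,0,1],[0.1,-0.49,0,0,0,0,1],[0.1,-0.49,0,0,0,0,1],[0.11,-0.49,0,0,0,0,1],[0.11,-0.49,0,0,0,0,1],[0.11,-0.49,0,0,0,0,1],[0.11,-0.49,0,0,0,0,1],[0.11,-0.49,0,0,0,0,1],[0,0,0,0,0,0,1]]

```text
clock: 19.48
eef_pos: [527.1, -49.7, 25.6]
tool_rot: [3.139, -0.057, 0.211]
force: [-0.4, 0.1, 0.6]
width: 0.1
gripper_force: 0.2
```

```bash
python3 -c "
from bd import *
board()"
```

```text
t 19.475 tcp [527.1 -49.7  25.6] st [-38.7  54.6] F [-0.4  0.1  0.6] w 0.1
top 517 [-34.5 -58.1] [83.6 70.3] 89.46 x [-68.1  -0.3] y [-97.5 -21.1]
blue n 86
blank_mid [(array([-29.3, -19.7]), 0.62)]
blank_foot [(array([-61.7, -24.7]), 0.7)]
side 871 [-35.9   5.2] [215.8  72.5] 89.78 x [-70.9  -1.2] y [-98.4  47.3]
blue n 143
blank_mid [(array([-29.3, -29.5]), 0.85)]
blank_foot [(array([-77.1, -27.1]), 0.73)]
```

Call:
play_rows:
  series:
    - [[0.1,-0.49,0,0,0,0,1],[0.1,-0.49,0,0,0,0,1],[0,0,0,0,0,0,1]]

```text
clock: 20.15
eef_pos: [529.1, -59.2, 25.7]
tool_rot: [3.139, -0.058, 0.211]
force: [0.4, 0.1, 0.3]
width: 0.1
gripper_force: 0.0
```

Call:
play_rows:
  series:
    - [[0.04,-0.2,0,0,0,0,1],[0,0,0,0,0,0,1]]

```text
clock: 20.4
eef_pos: [529.4, -60.5, 25.7]
tool_rot: [3.139, -0.057, 0.212]
force: [-0.0, 0.4, -0.0]
width: 0.2
gripper_force: 0.0
```

Call:
play_rows:
  series:
    - [[0.04,-0.2,0,0,0,0,1],[0,0,0,0,0,0,1]]

```text
clock: 20.65
eef_pos: [529.8, -62.2, 25.7]
tool_rot: [3.14, -0.057, 0.212]
force: [0.1, 0.7, 0.5]
width: -0.1
gripper_force: 0.6
```

Call:
play_rows:
  series:
    - [[0.04,-0.2,0,0,0,0,1],[0,0,0,0,0,0,1]]

```text
clock: 20.9
eef_pos: [529.8, -62.4, 25.7]
tool_rot: [3.142, -0.057, 0.214]
force: [-1.5, 5.5, 0.8]
width: 0.2
gripper_force: 2.7
```

```bash
python3 -c "
from bd import *
board()"
```

```text
t 20.9 tcp [529.8 -62.4  25.7] st [-38.8  41.6] F [-1.5  5.5  0.8] w 0.2
top 432 [-34.7  -5.2] [ 70.9 205.5] 0.29 x [-68.4  -0.7] y [-106.2  -40.7]
blue n 87
blank_mid [(array([-29.7, -34.1]), 0.6)]
blank_foot [(array([-71.1, -34.9]), 0.63)]
side 821 [-35.9  -0.7] [214.6  72.4] 89.75 x [-71.1  -1.1] y [-103.6   34.9]
blue n 128
blank_mid [(array([-35.4, -53.1]), 0.69)]
blank_foot [(array([-75.6, -52.2]), 0.76)]
```

The end is against the orange stop at about 5 N. I retreat and look.

Call:
play_rows:
  series:
    - [[-0.2,1,0,0,0,0,1],[-0.2,1,0,0,0,0,1],[0,0,4,0,0,0,1],[-1,1,4,0,0,0,1],[-3,3,4,0,0,0,1],[-3,3,4,0,0,0,1],[-3,3,4,0,0,0,1],[0,0,0,0,0,0,1],[0,0,0,0,0,0,1]]

```text
clock: 22.32
eef_pos: [426.4, 55.3, 225.7]
tool_rot: [3.139, -0.058, 0.212]
force: [-0.5, -0.6, -0.2]
width: 0.0
gripper_force: 0.0
```

```bash
cat > chk.py <<'E'
from bd import *
from scipy.spatial.transform import Rotation as Ro
s=ctrl.read_state();print(s['clock'],np.round(s['eef_pos']))
for cam in('top','side','top'):
    im,d=get_image(cam);q=cloud(cam,d);S0=(q[...,:2]-O)@ex;S1=(q[...,:2]-O)@ey
    bx=lambda a,b,c,e,z0,z1:(S0>a)&(S0<b)&(S1>c)&(S1<e)&(q[...,2]>z0)&(q[...,2]<z1)
    b=bx(-90,-4,-109,45,34.5,42)
    # edges per slice: rear edge vs y, left end vs x
    ys=np.arange(-100,25,8);re=np.array([np.nanpercentile(S0[b&(abs(S1-y)<4)],3) for y in ys]);pf=np.polyfit(ys,re,1)
    print(cam,'rear edge',np.round(np.polyval(pf,-42),1),'slope',round(pf[0],4))
    xs=np.arange(-64,-8,6);le=[np.nanpercentile(S1[b&(abs(S0-x)<3)],98) for x in xs];ri=[np.nanpercentile(S1[b&(abs(S0-x)<3)],2) for x in xs]
    print('ends',np.round(np.median(le),1),np.round(np.median(ri),1))
    for nm,c in(('orange foot',bx(-40,-3,-140,-105,50,80)),('blue',bx(-5,80,100,140,78,140)),('fence',bx(-8,40,-90,90,51.5,57))):
        if c.sum()>3:print(nm,c.sum(),np.round([np.nanpercentile(S0[c],[3,97]),np.nanpercentile(S1[c],[3,97]),np.nanpercentile(q[c][:,2],[3,97])],1).tolist())
    cv2.imwrite(f'pics/{cam}_chk.png',cv2.resize(im[(slice(150,290),slice(230,400)) if cam=='side' else (slice(160,280),slice(240,430))][...,::-1],None,fx=4,fy=4))
E
python3 chk.py
```

```text
22.325 [426.  55. 226.]
top rear edge -67.7 slope -0.0007
ends 24.4 -105.4
orange foot 70 [[-31.3, -3.7], [-127.1, -112.3], [58.3, 76.0]]
blue 87 [[10.3, 50.8], [109.6, 125.1], [85.0, 124.7]]
fence 479 [[1.0, 29.1], [-84.9, 84.8], [51.7, 56.8]]
side rear edge -69.9 slope -0.003
ends 23.9 -102.3
orange foot 125 [[-33.2, -3.7], [-130.6, -113.0], [50.8, 74.3]]
blue 146 [[9.8, 45.9], [107.4, 122.4], [80.7, 122.1]]
fence 402 [[-1.5, 27.3], [-84.1, 84.2], [52.0, 56.8]]
top rear edge -67.6 slope 0.0031
ends 24.3 -106.0
orange foot 69 [[-31.5, -4.8], [-127.3, -112.0], [54.8, 75.6]]
blue 87 [[10.3, 50.4], [109.7, 125.1], [83.6, 123.4]]
fence 438 [[1.0, 28.8], [-86.0, 84.9], [51.7, 56.8]]
```

View pics/top_chk.png

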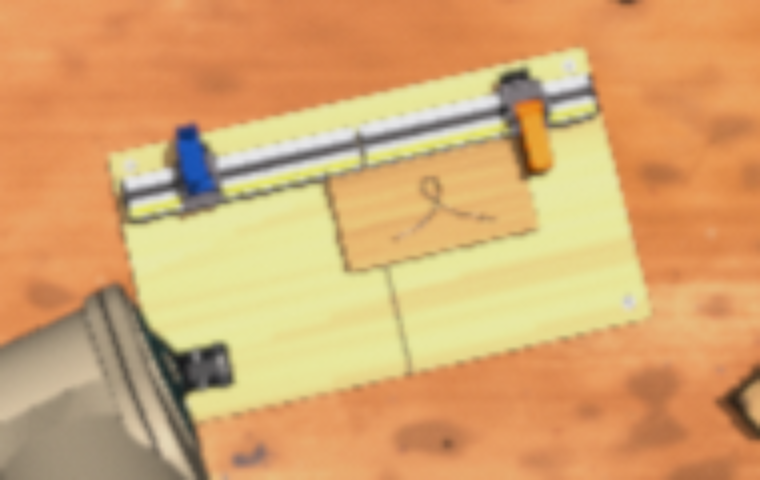

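The picture shows the board flat with its loop up, flush to the fence (edge from (330,180) to (520,140)). Its end is against the orange arm at (535,140), and blue is parked at (195,160). The job is ready to hand in.

```bash
python3 -c "
from h import *
print(workorder.finish_job())"
```

```text
the job is handed in; nothing more can be done
None
```

I handed the job in after about 22 s of the 59 s allowed (the judge gave no verdict): the orange stop is down and blue still parked; the board lies loop up, flush to the fence, with its end against the orange stop on the slot side. Depth and contact forces fit this to about 2 mm; I did not re-measure the bystanders.

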